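# Feed a row of balm tins to the stop and bolt them in

### The arm

A 7-joint arm with a two-finger parallel gripper is mounted at the origin on a cart in front of the work surface, level with it; the furniture and walls round the work are solid. World frame = base frame: x ahead of the robot, y to its left, z up, the work surface at z = 0. Lengths are in m, angles in rad, forces in N, time in s.
With the tool pointing down it reaches from about 0.425 to 0.925 m from the base axis. Payload 6.8 kg.
Tool frame: the origin (TCP) lies midway between the tips of the shut fingers; the grasp point (between the pads) lies 19 mm behind it; z points along the fingers, y is the line along which they close (so a half turn about z gives the same grasp; the last joint's range is limited). The gripper opens to 85 mm and grips with 20 to 120 N. Pads are 22 mm wide; open, the fingers measure 114 mm over their backs; the gripper's body (76 mm by 85 mm) begins 54 mm behind the grasp point. The pads swing forward as they close: fully open they stand 13 mm farther back than shut.
Start: joints at [1.119, 0.477, 0.022, 1.555, -0.011, 1.109, -0.083], TCP at [0.228, -0.636, 0.231] pointing down, gripper open.
Joint ranges: [-2.96, 2.96], [-0.34, 2.1], [-1.41, 1.46], [0.24, 2.44], [-1.37, 4.51], [0.17, 1.92], [-2.96, 2.96]. Speed limits (rad/s): [2.39, 2.39, 3.14, 3.14, 3.14, 3.14, 3.14].

### API

Orientations are given as a rotation vector (axis times angle).
In Python, from bench import status, vision, r gives the robot as it stands. The module is installed in compiled form; this text tells all that it offers.
- The arm moves only by the shell command python3 -m handwheel 'ROWS' [OPENING] [FORCE]. ROWS is JSON, a list of rows, each an object with "dp": the shift along the tool's x, y, z in m, a list of three; "delta_rot": the turn, a rotation vector about the tool's x, y, z in rad, a list of three. In form: [{"dp": [x, y, z], "delta_rot": [rx, ry, rz]}, ...]. A call has 1 to 12 rows; each row is the pose to reach, as a shift and turn from the pose commanded when the call began, along the tool's axes at that moment; what a row does not reach only later rows make up. A row lasts 1/8 s, in which the tool goes at most 62.5 mm and 10.7 degrees, less where a joint would pass 70% of its speed; a pose out of reach is approached as far as the arm can. A call with a gripper value outside its range is refused whole. OPENING is the opening, from 0 (shut) to 1 (fully open), set as the call begins (- or left out, the last holds). The fingers move at their own pace and stop on an object; FORCE is the grip in N (left out, the last holds). Time passes only in rows, so rows that repeat a pose let the fingers close. It gives the time, the measured TCP pose, the force, the opening and the grip force at its end, in the units of the state.
- status.get_obs(): the state, without advancing time (a new reading comes with each control period).
- vision.grab_frame(name): name is "scene" or "top"; returns a dict with "img" (420x560x3 uint8, blue, green, red), "fovy" (degrees; the focal length in pixels is half the picture's height over the tangent of half this angle, whatever the lens; pixels are square), "cx", "cy" (the principal point, pixels), "world_from_camera" (4x4, takes a point from camera to world coordinates). Camera axes: x right, y up, looking along -z (the intrinsics and any distortion apply to the point x, -y, -z); pixel columns grow to the right and rows downward; lengths in m; the calibration is good to about 2 mm. A picture is of the moment at which its call begins. There is no depth.
- r.hand_in(): hands the job in; it is judged then, once.
The state is a dict: "clock": time; "joints": joint angles; "qvel": joint speeds; "tau": joint torques, N m; "tcp_pos": TCP position; "orientation": TCP orientation; "contact_force": force on the tool from outside, world axes, zero at the start; "moment": the same for the moment, N m; "grip_width": finger opening in m; "gripper_force": force on a finger pad.
Only numpy, scipy, OpenCV 4.12 (cv2) and the standard library are available. Lean on these libraries where they do the work, as an engineer would, in place of code of your own. Each camera call takes 0.05 s, during which the arm holds its last target. There are 200 camera calls.

### The job

Four open balm tins stand one behind another in the feed track. With closed fingertips push the whole row along the track, touching only the rearmost tin, until the front tin is against the end stop and the row is closed up; then push the red tab all the way in so that the keeper bolt slides across behind the row. Do not lift or tip the tins, and leave everything else where it is.

Things in the scene. Friction and masses are not known exactly. Their poses are not given: they have to be found in the camera images.
- feed_track: feed track fixed to the table: a straight channel along its own y, open at the +y (loading) end, closed at -y by the blue end stop. Origin: on the table top, mid-channel. Aluminium floor 4 mm thick, y = -225 to 205 mm; white rails 8 mm thick, tops 18 mm above the table, 74 mm apart inside (x = -37 to 37 mm). Stop face (black rubber pad) at y = -200 mm, stop top 34 mm above the table
- stop_face (a point): point on the channel floor at the middle of the end stop's face, axes as the feed track's: tins are pushed towards its -y. A closed-up row against the stop has its tin centres 35, 105, 175 and 245 mm from here along +y, and its rear edge at 280 mm
- row_1: open balm tin: bamboo ring 70 mm in diameter and 24 mm high, its pink-filled aluminium cup 58 mm wide rising to 31 mm; 62 g nominal. Origin: centre of its underside, z up. The front tin of the row, nearest the end stop. At the start it stands 45 to 100 mm short of the stop
- row_2: open balm tin: bamboo ring 70 mm in diameter and 24 mm high, its pink-filled aluminium cup 58 mm wide rising to 31 mm; 62 g nominal. Origin: centre of its underside, z up. Second tin of the row, almost touching the first (gaps in the row under 2 mm)
- row_3: open balm tin: bamboo ring 70 mm in diameter and 24 mm high, its pink-filled aluminium cup 58 mm wide rising to 31 mm; 62 g nominal. Origin: centre of its underside, z up. Third tin of the row
- row_4: open balm tin: bamboo ring 70 mm in diameter and 24 mm high, its pink-filled aluminium cup 58 mm wide rising to 31 mm; 62 g nominal. Origin: centre of its underside, z up. Rearmost tin of the row, nearest the loading end: the only one to be touched; free behind it
- keeper (a joint): travel (m) of the keeper bolt, a steel bar 12 x 8 mm, along the feed track's +x: 0 drawn out (starts at 0 to 6 mm, tip outside the channel), 0.055 fully in (hard limit; tip 10 mm past the channel's middle, flank 4 mm behind a seated row). About 1.5 N friction; it stays where it is left. A tin in the way blocks it
- keeper_slot (a point): point on the channel floor at the inner face of the -x rail (the robot's side), where the bolt enters: 290 mm from the stop face. Axes as the feed track's. Outside the rail a bracket plate 4 mm thick reaches 90 mm out towards -x and is 64 mm wide; the bolt's dark guide on it is 27 mm wide, 21 mm high above the table and 11 to 27 mm out from here
- keeper_tab (a point): middle of the outer face (the face towards the feed track's -x) of the keeper's red upright tab, 34 mm wide along the track, 5 mm thick, from 6 to 40 mm above the table; moves with the bolt. Push this face towards the feed track's +x. Its axes are the feed track's
- spare_tin_1: open balm tin: bamboo ring 70 mm in diameter and 24 mm high, its pink-filled aluminium cup 58 mm wide rising to 31 mm; 62 g nominal. Origin: centre of its underside, z up. A waiting tin beside the far rail: leave alone
- spare_tin_2: open balm tin: bamboo ring 70 mm in diameter and 24 mm high, its pink-filled aluminium cup 58 mm wide rising to 31 mm; 62 g nominal. Origin: centre of its underside, z up. Another waiting tin beside the far rail: leave alone
- spare_lid: bamboo screw lid, 71 mm in diameter, 17 mm high, beside the far rail, origin at the centre of its underside: leave alone
- spatula: palette knife with wooden handle, 22 x 231 x 16 mm, lying in front of the track along its own y, origin under its centre: leave alone
- marker: blue and grey marker pen, 19 x 132 x 16 mm, lying along its own y, origin under its centre: leave alone
- tweezers: steel tweezers, 14 x 132 x 10 mm, lying along their own y, origin under their centre: leave alone
Mind the look-alikes: they are no part of the job. What is shaped like the row_2 but yellow is not meant. What is shaped like the row_1 but yellow is not meant.

How it is judged:
On the way, in this order (a step that is already met when the one before it is completed fails the run):
1. the whole row is closed up against the end stop while the keeper is still drawn out (y of row_1 in the frame of stop_face below 0.041 m and y of row_2 in the frame of stop_face below 0.111 m and y of row_3 in the frame of stop_face below 0.181 m and y of row_4 in the frame of stop_face below 0.251 m and value of joint keeper below 0.02 m), for 0.2 s.
2. the keeper bolt is pushed fully in behind the row (value of joint keeper above 0.048 m), for 0.2 s.
At the end, for the whole second after the job is handed in: all four tins stand upright and still on the channel floor, closed up against the end stop (each centre within 6 mm of its seated place), with the keeper bolt in behind them (travel over 48 of 55 mm) (y of row_1 in the frame of stop_face below 0.041 m and y of row_2 in the frame of stop_face below 0.111 m and y of row_3 in the frame of stop_face below 0.181 m and y of row_4 in the frame of stop_face below 0.251 m and x of row_1 in the frame of stop_face between -0.006 and 0.006 m and x of row_2 in the frame of stop_face between -0.006 and 0.006 m and x of row_3 in the frame of stop_face between -0.006 and 0.006 m and x of row_4 in the frame of stop_face between -0.006 and 0.006 m and z of each of row_1, row_2, row_3, row_4 in the frame of stop_face below 0.005 m and angle between each of row_1, row_2, row_3, row_4's own z axis and vertical below 0.08 rad and linear speed of each of row_1, row_2, row_3, row_4 below 0.01 m/s and value of joint keeper above 0.048 m); the robot touches nothing.
It fails at once if a tin of the row is lifted more than 8 mm off the channel floor (z of any of row_1, row_2, row_3, row_4 in the frame of stop_face above 0.008 m).
It fails at once if a tin of the row is tipped by more than 0.25 rad (angle between any of row_1, row_2, row_3, row_4's own z axis and vertical above 0.25 rad).
It fails at once if the robot touches one of the three front tins (contact force between any of the fingers, the arm and row_1 above 1 N or contact force between any of the fingers, the arm and row_2 above 1 N or contact force between any of the fingers, the arm and row_3 above 1 N).
It fails at once if a bystander is moved more than 20 mm (distance of any of spare_tin_1, spare_tin_2, spare_lid, spatula, marker, tweezers from where it was at the start of the episode above 0.02 m).
It also fails if it takes over 42 s, if anything falls off the work surface, if the arm or the gripper's body presses on something with over 40 N, if the wrist force passes 120 N, or if a joint passes its speed limit or range.

## Working session

There is one attempt and no reset: what is moved stays moved. The work goes in short steps, Python scripts to look and compute and a shell command to move; the robot and the scene stay as the last step left them, time stands still between calls to the robot, and variables do not carry over. Pictures are saved under pics/ and viewed, at most 10 in all, crops included, and the job is handed in when it is done.

```bash
mkdir -p pics
python3 - <<'E'
from bench import status, vision, r
import cv2,numpy as np,pickle
for n in("scene","top"):
    f=vision.grab_frame(n); cv2.imwrite(f"pics/{n}0.png",f["img"]); pickle.dump(f,open(n+".pkl","wb"))
    print(n,{k:v for k,v in f.items() if k!="img"})
print(status.get_obs())
E
```

```text
scene {'fovy': 44.45916830389107, 'cx': 281.29286574607727, 'cy': 205.61919540687558, 'world_from_camera': array([[-0.68175707,  0.30911326, -0.66306582, -0.30132805],
       [-0.73153272, -0.29819789,  0.61313775,  0.84559698],
       [-0.00819582,  0.90306534,  0.42942498,  0.60581872],
       [ 0.        ,  0.        ,  0.        ,  1.        ]])}
top {'fovy': 56.564496512029045, 'cx': 275.34146534205024, 'cy': 212.62794675452957, 'world_from_camera': array([[-0.02402027,  0.99327767, -0.11323644,  0.37363193],
       [-0.99967485, -0.02289535,  0.01122449,  0.08637447],
       [ 0.00855645,  0.11346924,  0.99350467,  1.15606046],
       [ 0.        ,  0.        ,  0.        ,  1.        ]])}
{'clock': 0.1, 'joints': array([ 1.11889742,  0.4777502 ,  0.02233041,  1.55633199, -0.01151028,
        1.10930573, -0.08313667]), 'qvel': array([-9.50927537e-04, -8.04681679e-04,  3.75814796e-05, -2.23159977e-03,
       -3.68225252e-04,  1.24007524e-03, -6.27921437e-04]), 'tau': array([ 5.49172692e-03, -5.97753239e+01,  1.61410119e+00, -2.81953955e+01,
        1.27915945e-02,  5.01187387e-03, -2.12217896e-05]), 'tcp_pos': array([ 0.22734159, -0.63500202,  0.23040943]), 'orientation': array([-3.09369620e+00, -5.37089382e-01,  6.13017929e-04]), 'contact_force': array([-0.09204296,  0.12290616, -0.1411541 ]), 'moment': array([ 2.08981946e-02, -1.42116911e-03,  3.65244589e-05]), 'gripper_force': 0.0, 'grip_width': 0.08590192293824711}
```

View pics/top0.png

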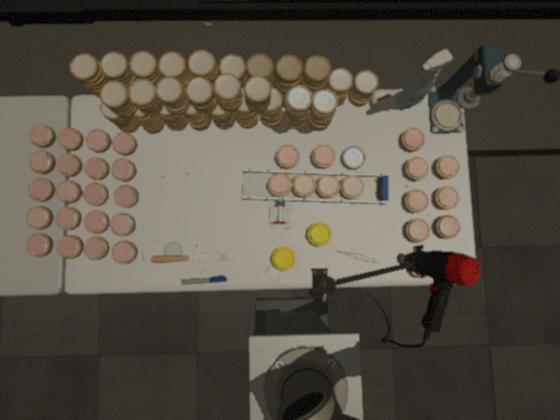

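View pics/scene0.png

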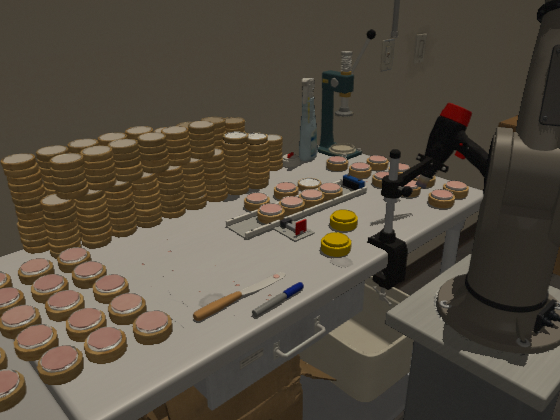

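The top view shows the track running from x=243 to 388 px at row 187. The blue stop is on the right at (384,188) and the row of tins spans 280–352. The red tab is at (280,222). A clamp pole at (320,280) and a hair dryer at (455,275) are obstacles. Next I'll take measurements and a close crop.

```bash
cat > h.py <<'E'
import numpy as np,cv2,pickle
def ld(n): return pickle.load(open(n+".pkl","rb"))
def F(f): return 210/np.tan(np.radians(f["fovy"])/2)
def ray(f,u,v):
    T=f["world_from_camera"];k=F(f)
    return T[:3,3],T[:3,:3]@np.array([(u-f["cx"])/k,-(v-f["cy"])/k,-1])
def at(f,u,v,z):
    o,d=ray(f,u,v);return (o+d*(z-o[2])/d[2])[:2]
def proj(f,p):
    T=f["world_from_camera"];c=T[:3,:3].T@(np.array(p)-T[:3,3]);k=F(f)
    return np.array([f["cx"]+k*c[0]/-c[2],f["cy"]-k*c[1]/-c[2]])
def tri(f,a,g,b):
    o,d=ray(f,*a);p,e=ray(g,*b)
    s=np.linalg.lstsq(np.c_[d,-e],p-o,rcond=None)[0]
    return (o+d*s[0]+p+e*s[1])/2,np.linalg.norm(o+d*s[0]-p-e*s[1])
def blobs(f,lo,hi,box,amin=15):
    u0,u1,v0,v1=box;h=cv2.cvtColor(f["img"],cv2.COLOR_BGR2HSV)[v0:v1,u0:u1]
    m=cv2.inRange(h,lo,hi);n,_,s,c=cv2.connectedComponentsWithStats(m)
    return [(c[i]+[u0,v0],s[i][4],s[i][:4]+[u0,v0,0,0]) for i in range(1,n) if s[i][4]>=amin]
E
python3 - <<'E'
from h import *
np.set_printoptions(precision=4,suppress=True)
t=ld("top");s=ld("scene")
cv2.imwrite("pics/c.png",cv2.resize(t["img"][135:285,230:410],None,fx=4.4,fy=4,interpolation=cv2.INTER_CUBIC)[:600,:800])
for f,b in((t,(230,410,140,260)),(s,(220,400,160,260))):
    for nm,lo,hi in(("red",(0,150,90),(8,255,255)),("red2",(172,150,90),(180,255,255)),("blue",(100,120,30),(130,255,255)),("pink",(0,50,130),(12,140,255)),):
        for c,a,st in blobs(f,lo,hi,b): print(nm,c,a,st,at(f,*c,.035))
print(tri(t,(418,262),s,(394,156)))
print("pole top guess, dryer red:",tri(t,(463,269),s,(455,116)))
E
```

```text
blue [384.2833 189.3   ] 60 [382 181   5  18] [ 0.5626 -0.2458]
pink [407.7222 141.7778] 18 [405 140   5   6] [ 0.7035 -0.3233]
pink [287.5654 155.3586] 237 [279 147  18  17] [0.6701 0.0337]
pink [323.4618 155.0522] 249 [315 147  18  17] [ 0.6687 -0.072 ]
pink [279.5434 183.4717] 265 [271 174  18  19] [0.5867 0.0594]
pink [308.6389 186.25  ] 36 [304 178   9  16] [ 0.5766 -0.0252]
pink [349.5263 192.4737] 19 [347 189   6   7] [ 0.5555 -0.1438]
pink [355.7059 191.8824] 17 [354 189   6   6] [ 0.5568 -0.1619]
pink [408.6667 199.6667] 15 [408 195   2  10] [ 0.5304 -0.3152]
blue [354.5152 180.2222] 99 [343 175  21  13] [ 0.5582 -0.2372]
pink [337.6957 160.3913] 23 [331 160  14   2] [ 0.7    -0.3253]
pink [360.0222 165.2333] 90 [352 162  18   7] [ 0.6237 -0.3425]
pink [381.2931 173.9828] 58 [375 172  14   6] [ 0.5341 -0.3311]
pink [285.4298 185.6228] 114 [277 182  18   8] [ 0.6679 -0.0672]
pink [329.713  186.1565] 115 [321 183  19   8] [ 0.5787 -0.1539]
pink [311.1349 193.0397] 126 [302 189  20   9] [ 0.582  -0.0823]
pink [256.4923 196.5385] 130 [247 193  20   8] [0.668  0.0398]
pink [291.4265 200.2647] 136 [282 196  20   9] [ 0.5856 -0.0112]
pink [270.3896 207.7987] 154 [260 204  22   9] [0.59   0.0596]
(array([ 0.3877, -0.2519,  0.1588]), np.float64(0.09284697446575191))
pole top guess, dryer red: (array([ 0.3371, -0.3551,  0.2451]), np.float64(0.003220337379842049))
```

View pics/c.png

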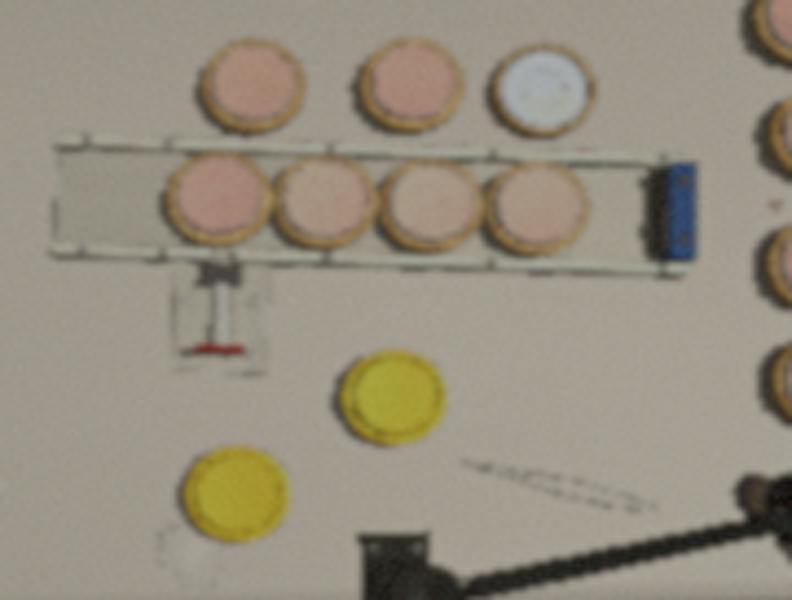

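Run:
```python
from h import *
from scipy.optimize import least_squares
np.set_printoptions(precision=4,suppress=True)
t=ld("top");s=ld("scene")
px=lambda X,Y:(230+X/4.4,135+Y/4)
# rail centrelines / ends, from the crop
obs=[((-41,205,18),px(53,249)),((-41,-225,18),px(685,268)),((41,205,18),px(57,142)),((41,-225,18),px(692,158)),((-41,-10,18),px(365,258))]
for a,b in obs: print(a,at(t,*b,.018))
def W(p,q): c,S=np.cos(p[2]),np.sin(p[2]);return np.array([p[0]+c*q[0]-S*q[1],p[1]+S*q[0]+c*q[1]])
def res(p): return np.concatenate([at(t,*b,a[2]/1000)-W(p,np.array(a[:2])/1000) for a,b in obs])
p=least_squares(res,[.57,-.03,0]).x; print("track",p,res(p)*1000)
inv=lambda w:np.array([[np.cos(p[2]),np.sin(p[2])],[-np.sin(p[2]),np.cos(p[2])]])@(w-p[:2])
for n,X,Y in(("r4",220,198),("r3",325,200),("r2",432,203),("r1",540,206)):
    w=at(t,*px(X,Y),.035);print(n,w,inv(w))
w=at(t,*px(668,207),.034);print("stopface",w,inv(w))
for X in(195,243):
    w=at(t,*px(X,349),.04);print("tab",w,inv(w))
for X,Y in((235,494),(391,398)):
    w=at(t,*px(X,Y),.031);print("yellow",w,inv(w))
for n,f in(("top",t),("scene",s)):
    im=cv2.resize(f["img"],None,fx=3,fy=3)
    for x,z in((-37,18),(-45,18),(37,18),(45,18)):
        q=[proj(f,[*W(p,np.array([x,y])/1000),z/1000]) for y in(205,-225)]
        cv2.line(im,*[tuple(int(v*3+1) for v in a) for a in q],(0,0,255),1)
    for a in((-37,-200),(37,-200)):
        c=proj(f,[*W(p,np.array(a)/1000),.034]);cv2.circle(im,tuple(int(v*3+1) for v in c),3,(0,255,0),1)
    y0,x0=(135,230) if n=="top" else (160,215)
    cv2.imwrite(f"pics/ov_{n}.png",im[y0*3:(y0+100)*3,x0*3:(x0+180)*3])
a=cv2.imread("pics/ov_top.png");b=cv2.imread("pics/ov_scene.png");cv2.imwrite("pics/ov.png",np.vstack([a,b]))
for nm,a,b in(("poletop",(322,283),(394,152)),("dryer far",(470,268),(457,106)),("joint",(412,258),(438,125))):print(nm,tri(t,a,s,b))
```

```text
(-41, 205, 18) [0.5512 0.1705]
(-41, -225, 18) [ 0.5274 -0.2528]
(41, 205, 18) [0.6314 0.1666]
(41, -225, 18) [ 0.6098 -0.2622]
(-41, -10, 18) [ 0.5397 -0.0383]
track [ 0.5807 -0.0337 -0.0549] [ 0.2279 -2.7501  0.0303  3.3014 -1.4063 -2.1006  0.5751 -1.5846  0.573
  3.134 ]
r4 [0.5836 0.0581] [-0.0021  0.0919]
r3 [ 0.5806 -0.0114] [-0.0013  0.0223]
r2 [ 0.5768 -0.0823] [-0.0012 -0.0487]
r1 [ 0.5729 -0.1539] [-0.0011 -0.1205]
stopface [ 0.5705 -0.2393] [ 0.0011 -0.2058]
tab [0.4731 0.0774] [-0.1135  0.105 ]
tab [0.4724 0.0461] [-0.1125  0.0737]
yellow [0.3692 0.0537] [-0.216   0.0757]
yellow [ 0.4355 -0.0504] [-0.1441 -0.0246]
poletop (array([ 0.3047, -0.0337,  0.2346]), np.float64(0.01607480273308916))
dryer far (array([ 0.3392, -0.3599,  0.2695]), np.float64(0.0011966007808306566))
joint (array([ 0.3478, -0.2538,  0.2371]), np.float64(0.03915854180223076))
```

View pics/ov.png

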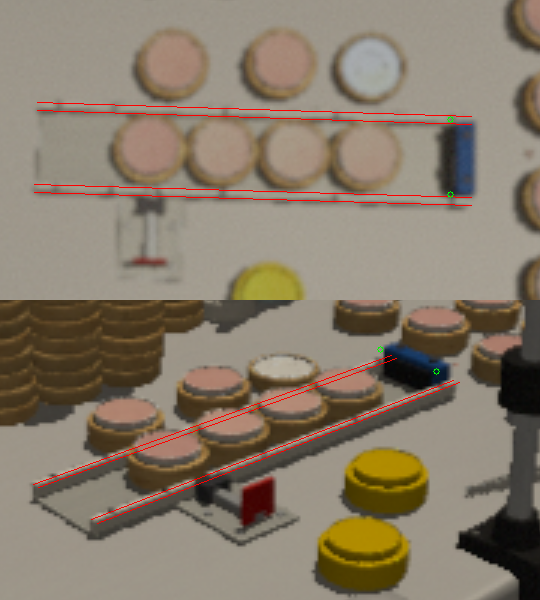

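The overlay fits to about 3 mm. The track yaw is about -0.053 rad and row_4 is at (0.585, 0.059). The dryer and pole top out at about 0.27 m, so I'll raise the arm, shut the fingers and swing over them.

```bash
python3 -m handwheel '[{"dp":[0,0,-0.06],"delta_rot":[0,0,0]},{"dp":[0,0,-0.12],"delta_rot":[0,0,0]},{"dp":[0,0,-0.18],"delta_rot":[0,0,0]},{"dp":[0,0,-0.22],"delta_rot":[0,0,0]},{"dp":[0.06,-0.02,-0.22],"delta_rot":[0,0,-0.1]},{"dp":[0.11,-0.04,-0.22],"delta_rot":[0,0,-0.25]},{"dp":[0.16,-0.06,-0.22],"delta_rot":[0,0,-0.4]},{"dp":[0.21,-0.08,-0.22],"delta_rot":[0,0,-0.5]},{"dp":[0.26,-0.1,-0.22],"delta_rot":[0,0,-0.6]},{"dp":[0.3,-0.115,-0.22],"delta_rot":[0,0,-0.7]},{"dp":[0.336,-0.129,-0.22],"delta_rot":[0,0,-0.8]},{"dp":[0.336,-0.129,-0.22],"delta_rot":[0,0,-0.8]}]' 0 40
cat >> h.py <<'E'
from scipy.spatial.transform import Rotation as R
def go(target,yaw=None):
    from bench import status
    o=status.get_obs();M=R.from_rotvec(o["orientation"])
    print("dp",M.inv().apply(np.array(target)-o["tcp_pos"]))
    if yaw is not None:
        T=R.from_matrix(np.array([[np.cos(yaw),np.sin(yaw),0],[np.sin(yaw),-np.cos(yaw),0],[0,0,-1.]]))
        print("rot",(M.inv()*T).as_rotvec())
    print(o["clock"],o["tcp_pos"],o["contact_force"],o["grip_width"])
E
python3 -c "
from h import *
go([.590,.130,.30],np.pi/2-.053)"
```

```text
clock: 1.6
tcp_pos: [0.5032, -0.3971, 0.4505]
orientation: [-2.634, -1.709, -0.002]
contact_force: [-0.0, -1.2, -0.5]
grip_width: 0.0002
gripper_force: 0.0
dp [ 0.5164162  -0.13533994  0.15180571]
rot [-0.00045934 -0.00247069 -0.36667336]
1.6 [ 0.50315542 -0.39712575  0.45047933] [-0.01100089 -1.206367   -0.54875797] 0.0001688573505872692
```

```bash
python3 -m handwheel '[{"dp":[0.055,-0.015,0],"delta_rot":[0,0,-0.05]},{"dp":[0.11,-0.03,0],"delta_rot":[0,0,-0.1]},{"dp":[0.17,-0.045,0],"delta_rot":[0,0,-0.15]},{"dp":[0.225,-0.06,0],"delta_rot":[0,0,-0.2]},{"dp":[0.28,-0.075,0],"delta_rot":[0,0,-0.25]},{"dp":[0.335,-0.09,0],"delta_rot":[0,0,-0.3]},{"dp":[0.39,-0.103,0.02],"delta_rot":[0,0,-0.35]},{"dp":[0.44,-0.117,0.06],"delta_rot":[0,0,-0.367]},{"dp":[0.48,-0.127,0.1],"delta_rot":[0,0,-0.367]},{"dp":[0.516,-0.135,0.15],"delta_rot":[0,-0.002,-0.367]},{"dp":[0.516,-0.135,0.15],"delta_rot":[0,-0.002,-0.367]},{"dp":[0.516,-0.135,0.15],"delta_rot":[0,-0.002,-0.367]}]'
python3 -c "
from h import *
go([.589,.130,.013],np.pi/2-.053)"
```

```text
clock: 3.1
tcp_pos: [0.5918, 0.1231, 0.3018]
orientation: [2.288, 2.15, -0.003]
contact_force: [-0.8, -0.3, 0.1]
grip_width: -0.0007
gripper_force: 0.0
dp [ 0.00753264 -0.00326412  0.28875623]
rot [ 8.53971577e-05  2.80481934e-03 -9.27249636e-03]
3.1 [0.59181105 0.12308884 0.30177653] [-0.75429858 -0.29759687  0.05898733] -0.0006656823073665996
```

```bash
python3 -m handwheel '[{"dp":[0.008,-0.003,0.06],"delta_rot":[0,0.003,-0.009]},{"dp":[0.008,-0.003,0.12],"delta_rot":[0,0.003,-0.009]},{"dp":[0.008,-0.003,0.18],"delta_rot":[0,0.003,-0.009]},{"dp":[0.008,-0.003,0.22],"delta_rot":[0,0.003,-0.009]},{"dp":[0.008,-0.003,0.25],"delta_rot":[0,0.003,-0.009]},{"dp":[0.008,-0.003,0.268],"delta_rot":[0,0.003,-0.009]},{"dp":[0.008,-0.003,0.268],"delta_rot":[0,0.003,-0.009]}]'
python3 - <<'E'
from h import *
from bench import vision
for n,(u,v) in(("scene",(190,150)),("top",(230,130))):
    f=vision.grab_frame(n);cv2.imwrite(f"pics/a_{n}.png",cv2.resize(f["img"][v:v+100,u:u+190],None,fx=4,fy=4)[:300 if n=="top" else 400])
    pickle.dump(f,open(n+"1.pkl","wb"))
cv2.imwrite("pics/a.png",cv2.resize(np.vstack([cv2.imread("pics/a_top.png")[:200],cv2.imread("pics/a_scene.png")]),None,fx=1,fy=1))
go([.589,.130,.013],np.pi/2-.053)
E
```

```text
clock: 3.98
tcp_pos: [0.5891, 0.1311, 0.0334]
orientation: [-2.279, -2.162, -0.0]
contact_force: [0.0, -0.2, -0.4]
grip_width: 0.0
gripper_force: 0.0
dp [-0.00230338 -0.0008798   0.02183917]
rot [ 0.00213878 -0.0015163   0.00104151]
4.075 [0.58994985 0.13222395 0.03484446] [-0.34940907  0.44109628  1.1094433 ] -0.00016183649871031645
```

View pics/a.png

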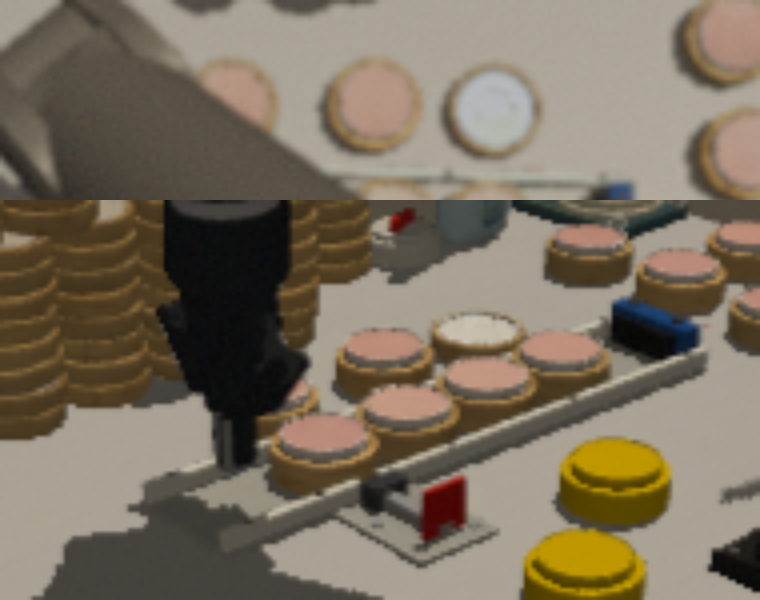

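Crop: the shut fingers stand in the channel at about (235,465), just behind row_4 and midway between the rails. Next I lower them to floor height and push.

```bash
python3 -m handwheel '[{"dp":[-0.002,0,0.01],"delta_rot":[0,0,0]},{"dp":[-0.002,0,0.02],"delta_rot":[0,0,0]},{"dp":[-0.005,0,0.02],"delta_rot":[0,0,0]},{"dp":[-0.01,0,0.02],"delta_rot":[0,0,0]},{"dp":[-0.015,0,0.02],"delta_rot":[0,0,0]},{"dp":[-0.018,0,0.02],"delta_rot":[0,0,0]},{"dp":[-0.021,0,0.02],"delta_rot":[0,0,0]},{"dp":[-0.024,0,0.02],"delta_rot":[0,0,0]},{"dp":[-0.027,0,0.02],"delta_rot":[0,0,0]},{"dp":[-0.03,0,0.02],"delta_rot":[0,0,0]},{"dp":[-0.033,0,0.02],"delta_rot":[0,0,0]},{"dp":[-0.036,0,0.02],"delta_rot":[0,0,0]}]'
python3 -m handwheel '[{"dp":[-0.003,0,0],"delta_rot":[0,0,0]},{"dp":[-0.006,0,0],"delta_rot":[0,0,0]},{"dp":[-0.009,0,0],"delta_rot":[0,0,0]},{"dp":[-0.012,0,0],"delta_rot":[0,0,0]},{"dp":[-0.015,0,0],"delta_rot":[0,0,0]},{"dp":[-0.018,0,0],"delta_rot":[0,0,0]}]'
python3 -c "
from h import *
go([.5857,.055,.013],np.pi/2-.053)"
```

```text
clock: 5.58
tcp_pos: [0.5868, 0.0966, 0.0133]
orientation: [-2.276, -2.163, -0.001]
contact_force: [0.3, 0.7, 0.0]
grip_width: 0.0001
gripper_force: 0.6
clock: 6.32
tcp_pos: [0.5858, 0.0784, 0.0133]
orientation: [-2.277, -2.163, -0.001]
contact_force: [0.4, 2.0, 0.3]
grip_width: 0.0
gripper_force: 0.8
dp [-0.02335451  0.00109102  0.00024619]
rot [-0.00032959 -0.00111125  0.00202612]
6.325 [0.58580042 0.07837948 0.01327251] [0.4110065  1.97072007 0.25939209] 3.649384115320465e-06
```

```bash
python3 -m handwheel '[{"dp":[-0.003,0,0],"delta_rot":[0,0,0]},{"dp":[-0.006,0,0],"delta_rot":[0,0,0]},{"dp":[-0.009,0,0],"delta_rot":[0,0,0]},{"dp":[-0.012,0,0],"delta_rot":[0,0,0]},{"dp":[-0.014,0,0],"delta_rot":[0,0,0]},{"dp":[-0.016,0,0],"delta_rot":[0,0,0]},{"dp":[-0.018,0,0],"delta_rot":[0,0,0]}]'
python3 -m handwheel '[{"dp":[-0.002,0,0],"delta_rot":[0,0,0]},{"dp":[-0.004,0,0],"delta_rot":[0,0,0]}]'
python3 -m handwheel '[{"dp":[-0.0015,0,0],"delta_rot":[0,0,0]},{"dp":[-0.003,0,0],"delta_rot":[0,0,0]}]'
```

```text
clock: 7.2
tcp_pos: [0.585, 0.0605, 0.0133]
orientation: [-2.277, -2.163, -0.001]
contact_force: [0.1, 1.7, 0.6]
grip_width: 0.0002
gripper_force: 0.9
clock: 7.45
tcp_pos: [0.5847, 0.0565, 0.0132]
orientation: [-2.277, -2.164, -0.001]
contact_force: [-0.5, 2.3, 1.9]
grip_width: -0.0002
gripper_force: 1.0
clock: 7.7
tcp_pos: [0.5846, 0.0535, 0.0132]
orientation: [-2.277, -2.163, -0.001]
contact_force: [-0.2, 1.6, 2.1]
grip_width: 0.0
gripper_force: 1.0
```

```bash
for i in 1 2 3; do :; done
python3 -m handwheel '[{"dp":[-0.0015,0,0],"delta_rot":[0,0,0]},{"dp":[-0.003,0,0],"delta_rot":[0,0,0]}]' | grep -E 'tcp|contact'
python3 -m handwheel '[{"dp":[-0.001,0,0],"delta_rot":[0,0,0]},{"dp":[-0.002,0,0],"delta_rot":[0,0,0]}]' | grep -E 'tcp|contact'
python3 - <<'E'
from h import *
from bench import vision
f=vision.grab_frame("scene");pickle.dump(f,open("scene2.pkl","wb"))
cv2.imwrite("pics/b.png",cv2.resize(f["img"][150:250,220:400],None,fx=4,fy=4))
for c,a,st in blobs(f,(0,50,130),(12,140,255),(220,400,160,260)): print(c,a,at(f,*c,.035))
E
```

```text
tcp_pos: [0.5844, 0.0505, 0.0132]
contact_force: [-0.0, 1.3, 1.3]
tcp_pos: [0.5843, 0.0495, 0.0133]
contact_force: [0.2, 5.5, 0.5]
[337.375 160.375] 24 [ 0.70080998 -0.32473389]
[359.95555556 165.24444444] 90 [ 0.62377423 -0.34224745]
[381.51724138 173.94827586] 58 [ 0.53375812 -0.33175091]
[341.79464286 182.22321429] 112 [ 0.57390305 -0.19971178]
[291.45833333 184.625     ] 24 [ 0.66126628 -0.08441611]
[323.35  188.075] 120 [ 0.58195796 -0.13115796]
[305.21052632 194.4962406 ] 133 [ 0.58639555 -0.06386128]
[255.89256198 196.61983471] 121 [0.66869837 0.04132036]
[289.02631579 202.62280702] 114 [0.57936481 0.0035445 ]
```

View pics/b.png

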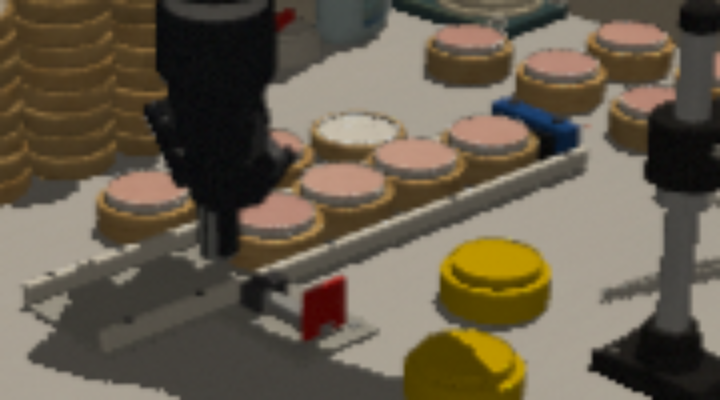

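The crop shows the row closed up. The front tin meets the black pad at (550,135), and the force has jumped to 5.5 N. I'll press slightly more, then back off and lift out.

```bash
python3 -m handwheel '[{"dp":[-0.001,0,0],"delta_rot":[0,0,0]},{"dp":[-0.002,0,0],"delta_rot":[0,0,0]},{"dp":[-0.002,0,0],"delta_rot":[0,0,0]},{"dp":[-0.002,0,0],"delta_rot":[0,0,0]}]' | grep -E 'tcp|contact'
python3 -m handwheel '[{"dp":[0.003,0,0],"delta_rot":[0,0,0]},{"dp":[0.012,0,0],"delta_rot":[0,0,0]},{"dp":[0.03,0,0],"delta_rot":[0,0,0]},{"dp":[0.03,0,-0.03],"delta_rot":[0,0,0]},{"dp":[0.03,0,-0.09],"delta_rot":[0,0,0]},{"dp":[0.03,0,-0.12],"delta_rot":[0,0,0]},{"dp":[0.03,-0.05,-0.12],"delta_rot":[0,0,0]},{"dp":[0.03,-0.10,-0.12],"delta_rot":[0,0,0]},{"dp":[0.02,-0.14,-0.12],"delta_rot":[0,0,0]},{"dp":[0.02,-0.15,-0.12],"delta_rot":[0,0,0]},{"dp":[0.02,-0.15,-0.12],"delta_rot":[0,0,0]}]' | grep -E 'clock|tcp|contact'
python3 - <<'E'
from h import *
from bench import vision
im=[]
for n,(u,v) in(("scene",(220,150)),("top",(220,140))):
    f=vision.grab_frame(n);pickle.dump(f,open(n+"3.pkl","wb"));im.append(cv2.resize(f["img"][v:v+100,u:u+180],None,fx=4,fy=3))
    for c,a,st in blobs(f,(0,50,130),(12,140,255),(220,400,160,260)): print(n,c,a,at(f,*c,.035))
    for c,a,st in blobs(f,(0,130,60),(6,255,255),(240,320,190,260),3)+blobs(f,(174,130,60),(180,255,255),(240,320,190,260),3): print("red",c,a,st,at(f,*c,.023 if n=="scene" else .04))
cv2.imwrite("pics/d.png",np.vstack(im))
go([.44,.055,.018],np.pi/2-.053)
E
```

```text
tcp_pos: [0.5842, 0.0491, 0.0133]
contact_force: [0.7, 8.7, -1.2]
clock: 10.12
tcp_pos: [0.4358, 0.0746, 0.1337]
contact_force: [0.5, -0.2, 0.0]
scene [339.05555556 160.44444444] 18 [ 0.69669025 -0.32806345]
scene [359.93406593 165.27472527] 91 [ 0.62365461 -0.34199644]
scene [381.40677966 173.94915254] 59 [ 0.53398068 -0.33151167]
scene [341.73214286 182.16071429] 112 [ 0.57432912 -0.19993219]
scene [285.54237288 185.62711864] 118 [ 0.66768666 -0.06745205]
scene [323.91588785 188.05607477] 107 [ 0.58095434 -0.13238485]
scene [304.82258065 194.75      ] 124 [ 0.58594816 -0.06191505]
scene [256.51937984 196.48062016] 129 [0.6682158  0.03951816]
scene [287.41780822 202.19863014] 146 [0.58418888 0.00476598]
red [300.28099174 226.4214876 ] 121 [295 219  11  16] [0.48031346 0.06052994]
top [287.25   161.3125] 48 [0.65219507 0.03511176]
top [323.36170213 161.29787234] 47 [ 0.64991584 -0.07100407]
top [298.21317829 185.07364341] 258 [0.58071858 0.00508635]
dp [-0.01977064  0.00381784  0.11563076]
rot [ 0.00124417 -0.00194301  0.00210015]
10.225 [0.43703763 0.07472235 0.13366409] [ 0.20719105 -0.76876305  0.52248934] -2.2457072404135295e-05
```

View pics/d.png

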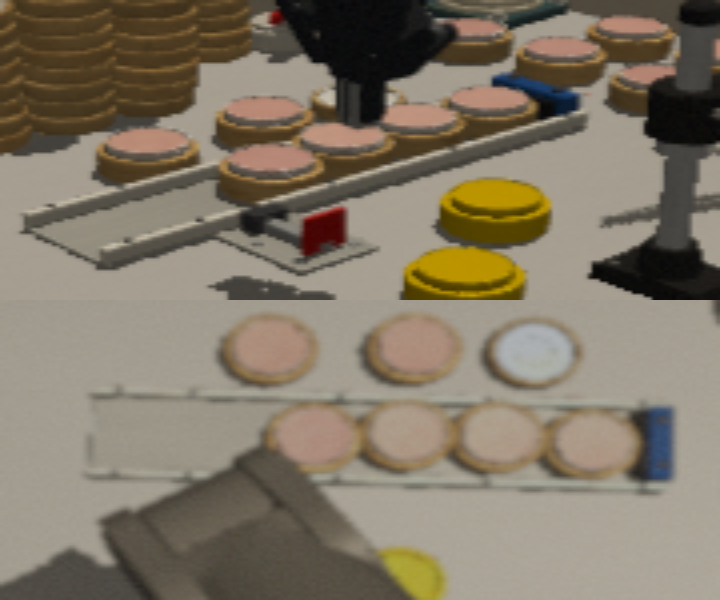

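Both crops show the row closed against the stop. The tab is still out, with its centre near (0.474, 0.061). I'll lower the fingers in front of it, then push.

```bash
python3 -m handwheel '[{"dp":[-0.014,0.003,0.03],"delta_rot":[0,0,0]},{"dp":[-0.014,0.003,0.07],"delta_rot":[0,0,0]},{"dp":[-0.014,0.003,0.1],"delta_rot":[0,0,0]},{"dp":[-0.014,0.003,0.115],"delta_rot":[0,0,0]},{"dp":[-0.014,0.003,0.115],"delta_rot":[0,0,0]}]' | grep -E 'tcp|contact'
python3 -m handwheel '[{"dp":[0,0.004,0],"delta_rot":[0,0,0]},{"dp":[0,0.008,0],"delta_rot":[0,0,0]},{"dp":[0,0.012,0],"delta_rot":[0,0,0]},{"dp":[0,0.016,0],"delta_rot":[0,0,0]},{"dp":[0,0.02,0],"delta_rot":[0,0,0]},{"dp":[0,0.024,0],"delta_rot":[0,0,0]},{"dp":[0,0.028,0],"delta_rot":[0,0,0]}]' | grep -E 'tcp|contact'
python3 - <<'E'
from h import *
from bench import vision
f=vision.grab_frame("scene")
cv2.imwrite("pics/e.png",cv2.resize(f["img"][170:260,240:380],None,fx=5,fy=5))
E
```

```text
tcp_pos: [0.4379, 0.0603, 0.0176]
contact_force: [-0.9, 0.5, 1.2]
tcp_pos: [0.4654, 0.0585, 0.0181]
contact_force: [-1.2, 0.8, 1.0]
```

View pics/e.png

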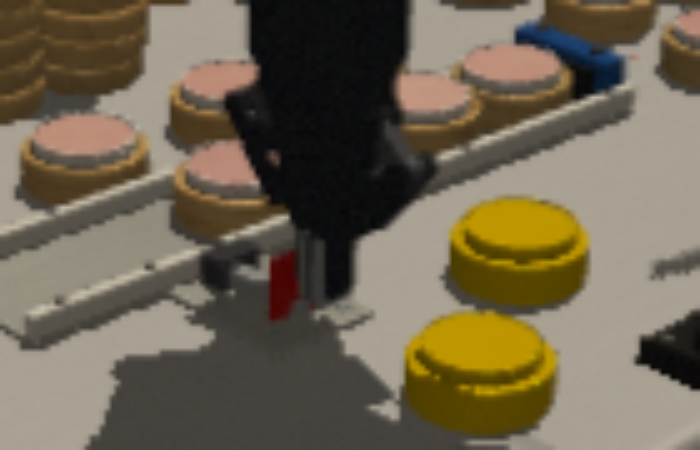

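The fingers stand at (315,275), right up against the outer face of the red tab at (285,285) and roughly centred on it. I'll push on.

```bash
python3 -m handwheel '[{"dp":[0,0.004,0],"delta_rot":[0,0,0]},{"dp":[0,0.008,0],"delta_rot":[0,0,0]},{"dp":[0,0.012,0],"delta_rot":[0,0,0]},{"dp":[0,0.016,0],"delta_rot":[0,0,0]},{"dp":[0,0.02,0],"delta_rot":[0,0,0]},{"dp":[0,0.024,0],"delta_rot":[0,0,0]},{"dp":[0,0.028,0],"delta_rot":[0,0,0]},{"dp":[0,0.032,0],"delta_rot":[0,0,0]},{"dp":[0,0.036,0],"delta_rot":[0,0,0]},{"dp":[0,0.04,0],"delta_rot":[0,0,0]}]' | grep -E 'tcp|contact'
python3 -m handwheel '[{"dp":[0,0.002,0],"delta_rot":[0,0,0]},{"dp":[0,0.004,0],"delta_rot":[0,0,0]}]' | grep -E 'tcp|contact'
python3 -m handwheel '[{"dp":[0,0.002,0],"delta_rot":[0,0,0]},{"dp":[0,0.004,0],"delta_rot":[0,0,0]}]' | grep -E 'tcp|contact'
```

```text
tcp_pos: [0.5059, 0.0565, 0.0182]
contact_force: [-1.6, -1.5, -0.1]
tcp_pos: [0.5098, 0.0564, 0.0183]
contact_force: [-1.2, -0.6, 0.9]
tcp_pos: [0.5137, 0.0561, 0.0182]
contact_force: [-2.8, -0.9, 1.0]
```

```bash
python3 -m handwheel '[{"dp":[0,0.001,0],"delta_rot":[0,0,0]},{"dp":[0,0.002,0],"delta_rot":[0,0,0]}]' | grep -E 'tcp|contact'
python3 -m handwheel '[{"dp":[0,0.001,0],"delta_rot":[0,0,0]},{"dp":[0,0.002,0],"delta_rot":[0,0,0]}]' | grep -E 'tcp|contact'
python3 -m handwheel '[{"dp":[0,0.001,0],"delta_rot":[0,0,0]},{"dp":[0,0.002,0],"delta_rot":[0,0,0]}]' | grep -E 'tcp|contact'
```

```text
tcp_pos: [0.5137, 0.0561, 0.018]
contact_force: [-8.1, -0.6, 6.7]
tcp_pos: [0.5138, 0.0561, 0.0178]
contact_force: [-14.8, -0.2, 10.5]
tcp_pos: [0.5138, 0.056, 0.0175]
contact_force: [-20.0, 0.6, 15.4]
```

Firm stop at TCP x=0.5138. I'll back off, lift and check.

```bash
python3 -m handwheel '[{"dp":[0,-0.007,0],"delta_rot":[0,0,0]},{"dp":[0,-0.02,0],"delta_rot":[0,0,0]},{"dp":[0,-0.045,0],"delta_rot":[0,0,0]},{"dp":[0,-0.05,0],"delta_rot":[0,0,0]},{"dp":[0,-0.05,-0.04],"delta_rot":[0,0,0]},{"dp":[0,-0.05,-0.1],"delta_rot":[0,0,0]},{"dp":[0,-0.05,-0.16],"delta_rot":[0,0,0]},{"dp":[0,-0.05,-0.22],"delta_rot":[0,0,0]},{"dp":[0,-0.05,-0.28],"delta_rot":[0,0,0]},{"dp":[0,-0.05,-0.3],"delta_rot":[0,0,0]},{"dp":[0,-0.05,-0.3],"delta_rot":[0,0,0]}]' | grep -E 'clock|tcp|contact'
python3 - <<'E'
from h import *
from bench import vision
f=vision.grab_frame("scene")
cv2.imwrite("pics/g.png",cv2.resize(f["img"][165:265,230:370],None,fx=5,fy=5))
for c,a,st in blobs(f,(0,50,130),(12,140,255),(220,400,160,260)): print(c,a,at(f,*c,.035))
for c,a,st in blobs(f,(0,130,60),(6,255,255),(240,320,190,260),3): print("red",c,a,st,at(f,*c,.023))
E
```

```text
clock: 15.65
tcp_pos: [0.4713, 0.0583, 0.3203]
contact_force: [1.2, -0.7, -0.6]
[337.375 160.375] 24 [ 0.70080998 -0.32473389]
[360.10989011 165.25274725] 91 [ 0.62339752 -0.34253214]
[381.51724138 173.94827586] 58 [ 0.53375812 -0.33175091]
[341.78181818 182.1       ] 110 [ 0.57452439 -0.20037228]
[285.46153846 185.63247863] 117 [ 0.66781726 -0.06726215]
[323.20689655 187.97413793] 116 [ 0.58271372 -0.13138973]
[305.17054264 194.48062016] 129 [ 0.58654323 -0.06385696]
[256.3875969  196.48837209] 129 [0.66842398 0.03980619]
[287.48965517 202.2       ] 145 [0.58405185 0.00463624]
red [285.60240964 216.73493976] 83 [281 212  11  15] [0.5431978  0.05018371]
```

View pics/g.png

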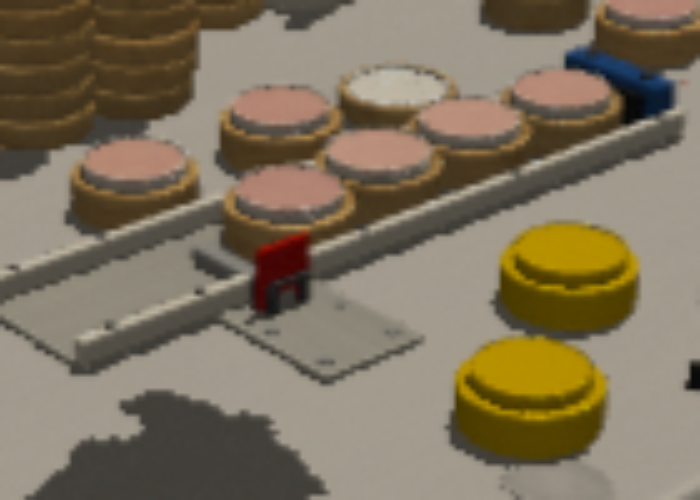

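The bolt shows inside the channel behind row_4 at (215,262), and the tab is against the guide at (283,272). The tins are seated and upright and the arm is clear, so I'm handing in.

```bash
python3 -c "
from bench import r
print(r.hand_in())"
```

```text
the job is handed in; nothing more can be done
None
```

The row is closed up against the end stop, the keeper bolt is pushed in to its hard stop behind it, and the arm is clear; the job was handed in at about 16 s of the 42 s allowed, and no verdict was returned.

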